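Feel along a soldered seam

TASK

Feel the curved silver seam on the copper panel for burrs: with the fingers shut and pointing down, touch down on the blue dot, run the fingertips lightly along the seam over its three solder beads in turn to the black dot, then lift clear. Touch the panel only along the seam, press just enough that its sprung tray dips a few millimetres and never down to its stop, and pick up or disturb nothing: the panel stays in its tray and everything else where it stands.

Things in the scene. Friction and masses are not known exactly. Their poses are not given: they have to be found in the camera images.
- holder: grey foot of the sprung work holder, 150 x 130 x 14 mm, fixed on the 12 mm thick white board; origin under its centre, z up. Its x and y run parallel to the panel's. It stands in a different place and at any turn each time
- tray (a joint): how far the holder's steel tray (151 x 131 mm, rim lower than the panel's top) has sunk: 0 m up at rest, 0.014 m at its stop. Springs hold it: it starts to sink at about 1 N and needs 0.45 N more per mm; it rises by itself when let go
- panel: copper panel 140 (x) x 120 (y) x 5 mm, lying loose in the tray's shallow recess; origin under its centre, z up; its top is flat, about 57 mm above the bench with the tray up. The silver seam, 3.5 mm wide and flush but for 1 mm, is a half circle of 45 mm radius round the point seam_centre, bulging towards the panel's +y
- blue_dot (a point): start of the seam: blue dot 15 mm across, on the panel's top face, at (-45, -15) mm from the panel's centre
- bead1 (a point): first solder bead, 13 mm across, on the panel's top face, 45 degrees along the half circle from the blue dot
- bead2 (a point): middle solder bead, on the top face, half-way along the seam (at (0, 30) mm from the panel's centre)
- bead3 (a point): third solder bead, on the top face, 135 degrees along from the blue dot
- black_dot (a point): end of the seam: black dot 15 mm across, on the top face, at (45, -15) mm from the panel's centre
- seam_centre (a point): centre of the seam's half circle, on the panel's top face (nothing to see there), at (0, -15) mm from the panel's centre
- collar: loose brass collar 22 mm across, 10 mm tall, standing on the panel inside the open side of the half circle, about 54 mm from each dot; origin under its centre; leave it alone
- jar: black jar standing in a blue cap, 86 mm across, 120 mm tall; origin under its centre; a bystander, leave it alone
- tin: small amber glass jar with a metal lid, 60 mm across, 35 mm tall; origin under its centre; a bystander, leave it alone
- tweezers: steel tweezers with wooden grips lying along their x, 160 mm long, 10 mm tall; origin under the middle; a bystander, leave it alone
- torch: hand torch lying along its x, about 175 mm long, 26 mm tall, black grip, copper nozzle, a red and a green valve; origin under the middle; a bystander, leave it alone
- tube: orange tube lying along its x, 110 mm long, 36 mm thick; origin under the middle; a bystander, leave it alone
- hammer: hammer lying along its x at the far side of the bench; origin underneath; a bystander, leave it alone
There are look-alikes about, which are no part of the job. Several things have the shape of the panel; the one meant has the colours described above.

How it is judged:
On the way, in this order (a step that is already met when the one before it is completed fails the run):
1. the fingertips touch the seam at the blue dot (within 11 mm) (contact force between the fingers and panel above 0.2 N and horizontal distance between the grasp point and blue_dot below 0.011 m), for 0.03 s.
2. the fingertips touch the seam between the blue dot and the first bead (contact force between the fingers and panel above 0.2 N and horizontal distance between the grasp point and blue_dot between 0.0115 and 0.026 m and horizontal distance between the grasp point and bead1 below 0.03 m).
3. the fingertips touch the seam at the first bead (within 11 mm) (contact force between the fingers and panel above 0.2 N and horizontal distance between the grasp point and bead1 below 0.011 m), for 0.03 s.
4. the fingertips touch the seam between the first bead and the middle bead (contact force between the fingers and panel above 0.2 N and horizontal distance between the grasp point and bead1 between 0.0115 and 0.026 m and horizontal distance between the grasp point and bead2 below 0.03 m).
5. the fingertips touch the seam at the middle bead (within 11 mm) (contact force between the fingers and panel above 0.2 N and horizontal distance between the grasp point and bead2 below 0.011 m), for 0.03 s.
6. the fingertips touch the seam between the middle bead and the third bead (contact force between the fingers and panel above 0.2 N and horizontal distance between the grasp point and bead2 between 0.0115 and 0.026 m and horizontal distance between the grasp point and bead3 below 0.03 m).
7. the fingertips touch the seam at the third bead (within 11 mm) (contact force between the fingers and panel above 0.2 N and horizontal distance between the grasp point and bead3 below 0.011 m), for 0.03 s.
8. the fingertips touch the seam between the third bead and the black dot (contact force between the fingers and panel above 0.2 N and horizontal distance between the grasp point and bead3 between 0.0115 and 0.026 m and horizontal distance between the grasp point and black_dot below 0.03 m).
9. the fingertips touch the seam at the black dot (within 11 mm) (contact force between the fingers and panel above 0.2 N and horizontal distance between the grasp point and black_dot below 0.011 m), for 0.03 s.
At the end, for the whole second after the job is handed in: The whole seam has been touched from the blue dot to the black dot; the fingers are clear, the tray is back up (within 2 mm), the panel at rest in its recess (within 5 mm), the collar within 15 mm and all other things within 20 mm of where they stood (value of joint tray below 0.002 m and horizontal distance between panel and holder below 0.005 m and z of panel in the frame of holder below 0.043 m and linear speed of panel below 0.02 m/s and distance of collar from where it was at the start of the episode below 0.015 m and distance of each of jar, tin, tweezers, torch, tube, hammer from where it was at the start of the episode below 0.02 m).
It fails at once if the tray is pressed down to its stop (joint past 12 mm) (value of joint tray above 0.012 m).
It fails at once if the fingers touch the panel away from the seam (more than 15 mm off its line) (contact force between the fingers and panel above 0.2 N and (horizontal distance between the grasp point and seam_centre below 0.03 m or horizontal distance between the grasp point and seam_centre above 0.06 m or y of the grasp point in the frame of panel below -0.03 m)).
It fails at once if the panel is lifted or shoved out of its tray (z of panel in the frame of holder above 0.044 m or horizontal distance between panel and holder above 0.006 m).
It fails at once if the brass collar on the panel is lifted, carried or knocked more than 20 mm (distance of collar from where it was at the start of the episode above 0.02 m).
It fails at once if something else on the bench is lifted or moved more than 20 mm (distance of any of jar, tin, tweezers, torch, tube, hammer from where it was at the start of the episode above 0.02 m).
It also fails if it takes over 40 s, if anything falls off the work surface, if the arm or the gripper's body presses on something with over 40 N, if the wrist force passes 120 N, or if a joint passes its speed limit or range.

ROBOT

A 6-joint arm with a two-finger parallel gripper is mounted at the origin on the work surface. World frame = base frame: x ahead of the robot, y to its left, z up, the work surface at z = 0. Lengths are in m, angles in rad, forces in N, time in s.
With the tool pointing down it reaches from about 0.275 to 0.975 m from the base axis. Payload 8.4 kg.
Tool frame: the origin (TCP) lies at the very end of the fingers, on their centre line; the grasp point (between the pads) lies 19 mm behind it; z points along the fingers, y is the direction in which the jaws open and shut (so a half turn about z gives the same grasp; the last joint's range is limited). The gripper opens to 92 mm and grips with 3 to 60 N. Pads are 20 mm wide; open, the fingers measure 128 mm over their backs; the gripper's body (75 mm by 189 mm) begins 69 mm behind the grasp point.
Start: joints at [-1.247, 0.353, 1.633, -0, 1.155, -0.002], TCP at [0.2, -0.592, 0.215] pointing down, gripper open.
Joint ranges: [-2.63, 2.63], [-0.92, 2.1], [0.06, 2.66], [-1.3, 4.44], [0, 2.69], [-3.02, 3.02]. Speed limits (rad/s): [2.22, 2.22, 2.79, 3.14, 3.14, 3.14].

INTERFACE

Orientations are given as a rotation vector (axis times angle).
In Python, from plant import arm gives the robot as it stands.
- The arm moves only by the shell command python3 -m crank 'ROWS' [FORCE]. ROWS is JSON, one flat list of numbers, 7 for each row, row after row: the shift along the world's x, y, z in m, then the turn, a rotation vector about the world's x, y, z in degrees, then the opening in per cent of the stroke, from 0 (shut) to 100 (fully open). A call has exactly 5 rows; each row is the pose to reach, as a shift and turn from the pose commanded when the call began; what a row does not reach only later rows make up. A row lasts 1/8 s, in which the tool goes at most 62.5 mm and 10.7 degrees, less where a joint would pass 70% of its speed; a pose out of reach is approached as far as the arm can. A call with a gripper value outside its range is refused whole. The fingers move at their own pace and stop on an object; FORCE is the grip in N (left out, the last holds). Time passes only in rows, so rows that repeat a pose let the fingers close, or fill a call up. It gives the time, the measured TCP pose, the force and the opening at its end, in the units of the state.
- arm.state(): the state, without advancing time (a new reading comes with each control period).
- arm.snapshot(name): name is "scene" or "top" or "wrist"; returns a dict with "image" (420x560x3 uint8, red, green, blue), "intrinsics" (3x3 intrinsics, pixels), "eye" and "attitude" of the camera in the world; the wrist camera has in their place "T_tool_cam" (4x4, takes a point from camera to tool coordinates, whose origin is the TCP and whose axes are the flange's). Camera axes: x right, y down, z forward; pixel columns grow to the right and rows downward; lengths in m; the calibration is good to about 2 mm. The wrist camera is an equidistant fisheye: a pixel r from the principal point sees the ray r / f radians off the axis. A picture is of the moment at which its call begins: read the wrist's pose just before it. There is no depth.
- arm.close_job(): hands the job in, once; it reports no verdict.
Trained networks look in a picture, given as the dict that the camera call returned (one of the last four; its "shot" number tells which), for a name from the list of things; names that differ only in an ending like _2 or _b are one class to them, and where a whole thing is asked for, a point or a joint stands for the part that bears it (a point fixed in the world has none). Each returns a list of dicts, best first, with "confidence" (0 to 1); they miss things now and then, are a little off and sometimes report something else, mostly with a low value. They report only what shows in the picture. A call takes as long as a camera call. They do not tell look-alikes from the thing itself.
- arm.regions_of(picture, label): "pixels" (420x560 bool, what is visible of it) and "extent" ([left, top, right, bottom] in pixels, round what is visible of it).
- arm.landmark_of(picture, label): "location" ([column, row] in pixels: a listed point, or the origin of a listed thing).
The state is a dict: "clock": time; "joints": joint angles; "qvel": joint speeds; "tau": joint torques, N m; "tool_pos": TCP position; "tool_rot": TCP orientation; "wrist_force": force on the tool from outside, world axes, zero at the start; "torque": the same for the moment, N m; "grip_width": opening from 0.0 (shut) to 1.0 (fully open).
Only numpy, scipy, OpenCV 4.12 (cv2) and the standard library are available. Lean on these libraries where they do the work, as an engineer would, in place of code of your own. Each camera call takes 0.05 s, during which the arm holds its last target. There are 200 camera calls.

## Working session

There is one attempt and no reset: what is moved stays moved. The work goes in short steps, Python scripts to look and compute and a shell command to move; the robot and the scene stay as the last step left them, time stands still between calls to the robot, and variables do not carry over. Pictures are saved under pics/ and viewed, about 8 in all and at most 12, crops included, and the job is handed in when it is done.

```bash
mkdir -p pics; ls
cat > h.py <<'E'
import numpy as np, cv2
from plant import arm
from scipy.spatial.transform import Rotation as R
def att(s):
    a=np.array(s["attitude"],float)
    return a if a.shape==(3,3) else R.from_rotvec(a).as_matrix()
def ray(s,px):
    K=np.array(s["intrinsics"]);d=np.linalg.inv(K)@[px[0],px[1],1]
    return np.array(s["eye"]),att(s)@d
def toplane(s,px,z):
    e,d=ray(s,px);return e+d*(z-e[2])/d[2]
def save(s,n,box=None,k=1):
    im=s["image"][:,:,::-1]
    if box: im=im[box[1]:box[3],box[0]:box[2]]
    cv2.imwrite(n,cv2.resize(im,None,fx=k,fy=k,interpolation=cv2.INTER_CUBIC))
E
python3 - <<'E'
from h import *
t=arm.snapshot("top");s=arm.snapshot("scene")
save(t,"pics/top.png");save(s,"pics/scene.png")
print(t["eye"],t["attitude"],t["intrinsics"]);print(s["eye"],s["attitude"])
for nm,p in(("top",t),("scene",s)):
  for l in["panel","blue_dot","bead1","bead2","bead3","black_dot","collar","holder"]:
    for r in arm.landmark_of(p,l)[:3]:print(nm,l,np.round(r["location"],1),round(r["confidence"],2),toplane(p,r["location"],.057).round(4))
print(arm.state())
E
```

```text
pics
[ 0.42541688 -0.00917689  1.26905802] [-2.16724529  2.18678737 -0.06640455] [[418.00959836   0.         275.07461328]
 [  0.         418.00959836 202.37143412]
 [  0.           0.           1.        ]]
[ 1.25328583 -0.40073052  0.71248188] [-1.99470893 -1.14306965  0.58091546]
top panel [175.8 295.6] 0.73 [0.2503 0.2939 0.057 ]
top panel [360.  290.3] 0.69 [ 0.2618 -0.2337  0.057 ]
top panel [310.1 185.7] 0.63 [ 0.5636 -0.0957  0.057 ]
top blue_dot [315.3 203.1] 0.94 [ 0.5126 -0.1101  0.057 ]
top blue_dot [356.8 301. ] 0.85 [ 0.2317 -0.2238  0.057 ]
top blue_dot [186.7 305.2] 0.64 [0.2229 0.2623 0.057 ]
top bead1 [301.  180.8] 0.96 [ 0.5782 -0.0694  0.057 ]
top bead1 [165.5 288.1] 0.95 [0.2717 0.3238 0.057 ]
top bead1 [171.3 301. ] 0.93 [0.2351 0.3067 0.057 ]
top bead2 [301.  180.8] 0.96 [ 0.5782 -0.0694  0.057 ]
top bead2 [165.5 288.1] 0.95 [0.2717 0.3238 0.057 ]
top bead2 [171.3 301. ] 0.93 [0.2351 0.3067 0.057 ]
top bead3 [301.  180.8] 0.96 [ 0.5782 -0.0694  0.057 ]
top bead3 [165.5 288.1] 0.95 [0.2717 0.3238 0.057 ]
top bead3 [171.3 301. ] 0.93 [0.2351 0.3067 0.057 ]
top bl
[... 1542 characters left out ...]
lder [255.4 220.6] 0.24 [ 0.539 -0.072  0.057]
{'clock': 0.9, 'joints': array([-1.24740159e+00,  3.52957404e-01,  1.63337524e+00,  3.61571929e-05,
        1.15521055e+00, -2.41330620e-03]), 'qvel': array([-0.0019573 , -0.00104554, -0.00087047,  0.00030249, -0.00107994,
        0.00120714]), 'tau': array([-1.98375550e-03, -5.93753564e+01, -3.34570813e+01,  6.98345737e-02,
        1.57019991e-02, -4.83460201e-05]), 'tool_pos': array([ 0.20005529, -0.59213519,  0.2146202 ]), 'tool_rot': array([3.09996016e+00, 5.09487824e-01, 6.37073464e-05]), 'wrist_force': array([-0.38702892, -0.25850292,  0.34487507]), 'torque': array([-0.03972555, -0.00682528, -0.00561996]), 'grip_width': 1.0002714219210143}
```

View pics/top.png

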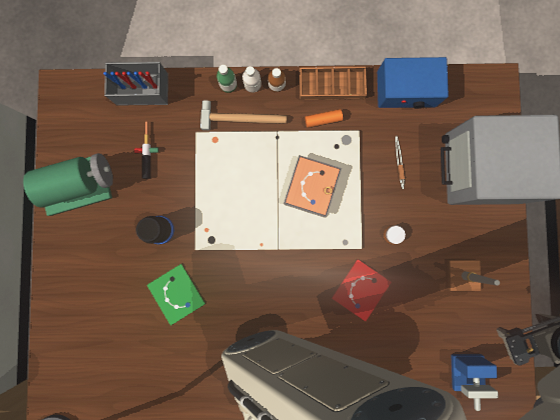

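View pics/scene.png

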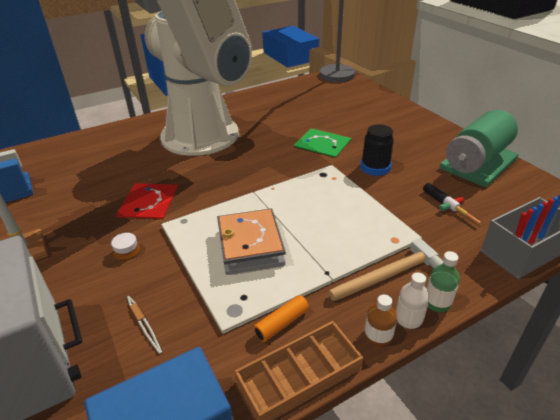

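Run:
```python
from h import *
t=arm.snapshot("top");s=arm.snapshot("scene");w=arm.snapshot("wrist")
print(np.round(w["T_tool_cam"],3),w["intrinsics"])
a=t["image"][145:225,275:355];b=s["image"][200:280,205:285]
im=np.hstack([cv2.resize(x,(400,400),interpolation=cv2.INTER_CUBIC) for x in(a,b)])
cv2.imwrite("pics/crop.png",im[:,:,::-1])
print(R.from_rotvec(arm.state()["tool_rot"]).as_matrix().round(3))
```

```text
[[-0.    -0.972 -0.234  0.065]
 [ 1.    -0.001  0.001 -0.001]
 [-0.001 -0.234  0.972 -0.17 ]
 [ 0.     0.     0.     1.   ]] [[325.1922621    0.         276.07131421]
 [  0.         325.1922621  212.36243552]
 [  0.           0.           1.        ]]
[[ 0.947  0.32   0.   ]
 [ 0.32  -0.947 -0.   ]
 [-0.     0.    -1.   ]]
```

View pics/crop.png

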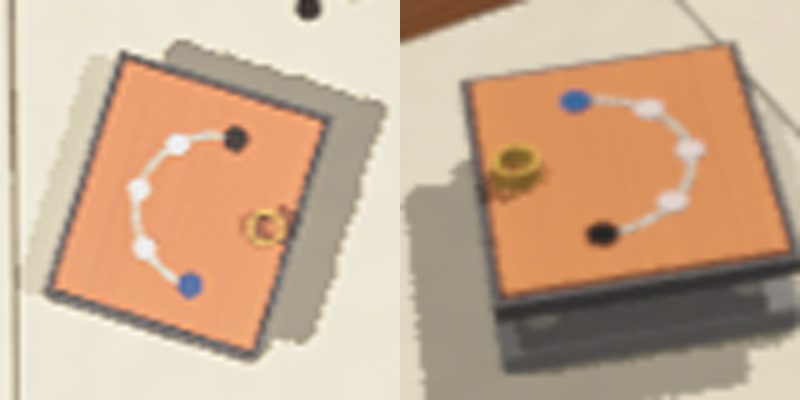

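The copper panel with the brass collar, at top px (313,185) and scene px (250,237), is the target. The green sheet at (175,295) and the red one at (360,290) are look-alikes lying flat on the bench, with no tray. In the crop the blue dot is at about top px (313,202) and the black dot at about (322,173).

I'll move the wrist camera above it, closing the fingers on the way.

```bash
python3 -m crank '[0.03,0.047,0.01,0,0,0,0, 0.06,0.094,0.02,0,0,0,0, 0.09,0.141,0.035,0,0,0,0, 0.12,0.188,0.035,0,0,0,0, 0.15,0.235,0.035,0,0,0,0]' 10
python3 -m crank '[0.03,0.047,0,0,0,0,0, 0.06,0.094,0,0,0,0,0, 0.09,0.141,0,0,0,0,0, 0.12,0.188,0,0,0,0,0, 0.15,0.237,0,0,0,0,0]'
cat >> h.py <<'E'
def wrist():
    st=arm.state();w=arm.snapshot("wrist");T=np.eye(4);T[:3,:3]=R.from_rotvec(st["tool_rot"]).as_matrix();T[:3,3]=st["tool_pos"]
    w["M"]=T@np.array(w["T_tool_cam"]);return w
def wplane(w,px,z):
    K=np.array(w["intrinsics"]);u=(np.array(px)-K[:2,2])/K[0,0];r=np.hypot(*u)
    d=w["M"][:3,:3]@np.array([*(u/max(r,1e-9)*np.sin(r)),np.cos(r)]);e=w["M"][:3,3]
    return e+d*(z-e[2])/d[2]
E
python3 - <<'E'
from h import *
w=wrist();save(w,"pics/w1.png");print(arm.state()["tool_pos"],arm.state()["wrist_force"])
np.savez("w1.npz",image=w["image"],M=w["M"],intrinsics=w["intrinsics"])
for l in["panel","blue_dot","bead1","black_dot","collar"]:
    for r in arm.landmark_of(w,l)[:3]:print(l,np.round(r["location"],1),round(r["confidence"],2),wplane(w,r["location"],.057).round(4))
E
```

```text
clock: 1.68
tool_pos: [0.3509, -0.3557, 0.25]
tool_rot: [3.099, 0.509, 0.001]
wrist_force: [-0.1, -0.9, -0.4]
grip_width: 0.479
clock: 2.3
tool_pos: [0.5009, -0.1185, 0.2499]
tool_rot: [3.1, 0.509, 0.001]
wrist_force: [0.8, -1.6, -0.4]
grip_width: 0.009
[ 0.50392433 -0.11356383  0.24992783] [1.03701985 3.50762098 0.92752312]
panel [  8.8 249.8] 0.81 [0.2893 0.2523 0.057 ]
panel [278.4 135.2] 0.71 [ 0.564  -0.0995  0.057 ]
blue_dot [268.6 177. ] 0.94 [ 0.5161 -0.1041  0.057 ]
blue_dot [287.  375.2] 0.82 [ 0.2559 -0.2174  0.057 ]
blue_dot [ 18.9 269.8] 0.77 [0.2629 0.2285 0.057 ]
bead1 [286.1 105.6] 0.97 [ 0.5982 -0.0969  0.057 ]
bead1 [260.3 119. ] 0.73 [ 0.5749 -0.0748  0.057 ]
bead1 [  6.3 267. ] 0.73 [0.2548 0.2592 0.057 ]
black_dot [317.9 110.9] 0.89 [ 0.6044 -0.1321  0.057 ]
black_dot [  2.3 223.8] 0.78 [0.3281 0.2692 0.057 ]
collar [312.6 161.9] 0.61 [ 0.5482 -0.1453  0.057 ]
```

View pics/w1.png

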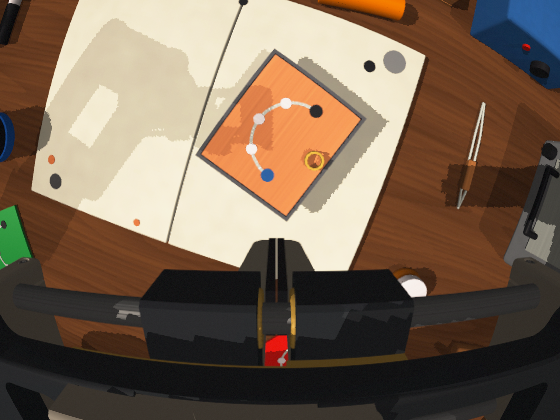

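The wrist view shows the copper panel with the blue dot at (267,175), beads at (251,149), (259,119) and (286,103), the black dot at (316,111) and the collar at (314,160). The arm was still settling, so I'll retake the picture and fit the panel pose from all three cameras.

```bash
cat > fit.py <<'E'
from h import *
from scipy.optimize import least_squares
P=np.array([[-45,-15],[-31.82,16.82],[0,30],[31.82,16.82],[45,-15]])/1e3
def cent(im,p,kind,r):
    x,y=np.round(p).astype(int);c=im[y-r:y+r+1,x-r:x+r+1].astype(float);R_,G,B=c[...,0],c[...,1],c[...,2]
    wgt={'u':B-R_,'w':B-np.median(B),'k':np.median(R_)-R_}[kind];wgt=np.clip(wgt-0.4*wgt.max(),0,None)
    g=np.mgrid[-r:r+1,-r:r+1];return np.array([x+(wgt*g[1]).sum()/wgt.sum(),y+(wgt*g[0]).sum()/wgt.sum()])
def fit(pts):
    def f(q):
        c,s=np.cos(q[2]),np.sin(q[2]);return (P@np.array([[c,s],[-s,c]])+q[:2]-pts).ravel()
    o=least_squares(f,[.565,-.1,-.3]);return o.x,np.abs(o.fun).max()
def run(s,px,r,fn,z=.057):
    K='uwwwk';q=[cent(s["image"],p,k,r) for p,k in zip(px,K)];pts=np.array([fn(s,p,z)[:2] for p in q])
    x,e=fit(pts);print(np.round(q,1).tolist());print("pose",x[:2].round(4),np.degrees(x[2]).round(2),"maxres",e.round(4));return x
E
python3 - <<'E'
from fit import *
w0=wrist();w=wrist();print(arm.state()["tool_pos"],arm.state()["wrist_force"],arm.state()["tool_rot"])
run(w,[(267,175),(251,149),(259,119),(286,103),(316,111)],6,wplane)
t=arm.snapshot("top");s=arm.snapshot("scene")
run(t,[(313,202),(304,194.4),(302.8,182.8),(310.6,173.8),(322,173)],3,toplane)
run(s,[(240,220),(254.5,221.5),(263,229.5),(259.5,240),(245.5,246.5)],4,toplane)
E
```

```text
[ 0.49948307 -0.12114907  0.24959653] [-0.35735704 -0.01383196  0.64968107] [ 3.10024048e+00  5.07112553e-01 -3.03360287e-04]
[[265.6, 173.3], [249.6, 147.2], [257.0, 116.6], [284.1, 100.8], [314.3, 108.5]]
pose [ 0.5652 -0.1018] -17.91 maxres 0.0005fit.py:7: RuntimeWarning: invalid value encountered in scalar divide
  g=np.mgrid[-r:r+1,-r:r+1];return np.array([x+(wgt*g[1]).sum()/wgt.sum(),y+(wgt*g[0]).sum()/wgt.sum()])
Traceback (most recent call last):
  File "fit.py", line 14, in run
    x,e=fit(pts);print(np.round(q,1).tolist());print("pose",x[:2].round(4),np.degrees(x[2]).round(2),"maxres",e.round(4));return x
        ~~~^^^^^
  File "fit.py", line 11, in fit
    o=least_squares(f,[.565,-.1,-.3]);return o.x,np.abs(o.fun).max()
ValueError: Residuals are not finite in the initial point.
```

Run:
```python
from fit import *
t=arm.snapshot("top");s=arm.snapshot("scene")
t["image"]=cv2.imread("pics/top.png")[:,:,::-1];s["image"]=cv2.imread("pics/scene.png")[:,:,::-1]
a=run(t,[(313,202),(304,194.4),(302.8,182.8),(310.6,173.8),(322,173)],2,toplane)
b=run(s,[(240,220),(254.5,221.5),(263,229.5),(259.5,240),(245.5,246.5)],3,toplane)
w=wrist();c=run(w,[(266,173),(250,147),(257,117),(284,101),(314,109)],6,wplane)
for q in (c,(a+b+c)/3):
  cc,ss=np.cos(q[2]),np.sin(q[2])
  A=np.radians(np.arange(180,-1,-15));L=np.c_[.045*np.cos(A),.045*np.sin(A)-.015]
  print(np.round((L@np.array([[cc,ss],[-ss,cc]])+q[:2]-[.5,-.12])*1e3,1).tolist())
st=arm.state();print(st["tool_pos"],st["clock"],st["wrist_force"])
```

```text
[[312.5, 201.4], [303.4, 193.9], [302.3, 182.3], [310.1, 173.4], [321.7, 172.1]]
pose [ 0.5647 -0.1019] -18.05 maxres 0.0004
[[239.6, 219.7], [254.3, 221.1], [262.4, 229.5], [259.0, 239.8], [245.0, 246.3]]
pose [ 0.5649 -0.1011] -18.08 maxres 0.0004
[[265.2, 173.2], [249.4, 147.3], [257.0, 116.6], [284.0, 100.8], [313.5, 106.9]]
pose [ 0.5658 -0.1013] -17.35 maxres 0.0012
[[18.4, 17.8], [23.3, 28.5], [30.9, 37.5], [40.5, 44.3], [51.5, 48.3], [63.2, 49.4], [74.8, 47.4], [85.4, 42.4], [94.5, 34.9], [101.2, 25.3], [105.3, 14.3], [106.3, 2.6], [104.3, -9.0]]
[[17.7, 18.1], [22.7, 28.7], [30.3, 37.6], [40.0, 44.3], [51.0, 48.3], [62.8, 49.2], [74.3, 47.1], [84.9, 42.1], [93.9, 34.5], [100.6, 24.8], [104.5, 13.8], [105.5, 2.1], [103.4, -9.5]]
[ 0.49978134 -0.12075529  0.24962962] 2.95 [-0.01543388 -1.08637848  0.07533432]
```

Three cameras agree on the panel pose within about 1 mm: (0.565, -0.102), turned -18°. I'll descend over the blue dot.

```bash
python3 -m crank '[0.018,0.018,-0.05,0,0,0,0, 0.018,0.018,-0.105,0,0,0,0, 0.018,0.018,-0.15,0,0,0,0, 0.018,0.018,-0.175,0,0,0,0, 0.018,0.018,-0.175,0,0,0,0]'
python3 -m crank '[0,0,-0.004,0,0,0,0, 0,0,-0.008,0,0,0,0, 0,0,-0.011,0,0,0,0, 0,0,-0.011,0,0,0,0, 0,0,-0.011,0,0,0,0]'
python3 - <<'E'
from h import *
for i in range(5):
    w=wrist();st=arm.state();print(st["tool_pos"].round(4),st["wrist_force"].round(2),st["grip_width"])
save(w,"pics/w2.png")
E
```

```text
clock: 3.58
tool_pos: [0.5165, -0.1021, 0.0729]
tool_rot: [-3.099, -0.509, 0.006]
wrist_force: [0.4, -0.0, 0.1]
grip_width: 0.004
clock: 4.2
tool_pos: [0.5182, -0.1021, 0.0638]
tool_rot: [3.1, 0.509, 0.0]
wrist_force: [0.5, -0.1, 0.3]
grip_width: 0.005
[ 0.5181 -0.1021  0.0637] [-0.13 -0.2   0.26] 0.004528244759053798
[ 0.5181 -0.1021  0.0637] [ 0.03 -0.38  0.47] 0.003356422190976763
[ 0.5181 -0.1021  0.0637] [ 0.16 -1.35  0.51] 0.0017927380894965507
[ 0.5181 -0.1021  0.0637] [ 0.1  -0.71 -0.07] 0.00499690823387604
[ 0.5181 -0.1021  0.0636] [ 0.6  -0.25  0.14] 0.00462483267153474
```

View pics/w2.png

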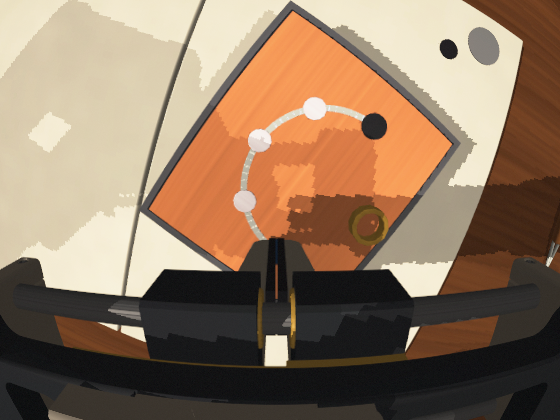

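The fingertips stand over the hidden blue dot, and the seam runs out from under them to beads at (244,201), (259,140) and (315,108). Now touch down gently.

```bash
python3 -m crank '[0,0,-0.003,0,0,0,0, 0,0,-0.006,0,0,0,0, 0,0,-0.008,0,0,0,0, 0,0,-0.010,0,0,0,0, 0,0,-0.010,0,0,0,0]'
python3 - <<'E'
from h import *
F=[]
for i in range(8):
    w=wrist();st=arm.state();F.append(st["wrist_force"])
print(st["tool_pos"].round(4),np.mean(F,0),np.std(F,0))
E
```

```text
clock: 5.08
tool_pos: [0.518, -0.1021, 0.0535]
tool_rot: [-3.1, -0.51, 0.0]
wrist_force: [-0.2, 0.0, 1.9]
grip_width: 0.003
[ 0.518  -0.1021  0.0536] [-0.80831781  0.23204786  2.66233623] [0.6479375  0.42950699 0.53050476]
```

Contact is about 2.5 N, so the tray has sunk roughly 3 mm. Now slide along the arc.

```bash
python3 -m crank '[0.002,0.0055,-0.0005,0,0,0,0, 0.0047,0.0107,-0.0005,0,0,0,0, 0.0083,0.0155,-0.0005,0,0,0,0, 0.0123,0.0196,-0.0005,0,0,0,0, 0.0123,0.0196,-0.0005,0,0,0,0]'
python3 - <<'E'
from h import *
F=[]
for i in range(5):
    w=wrist();st=arm.state();F.append(st["wrist_force"])
print(st["tool_pos"].round(4),np.mean(F,0))
E
```

```text
clock: 6.1
tool_pos: [0.5309, -0.0818, 0.0531]
tool_rot: [-3.099, -0.51, -0.001]
wrist_force: [1.1, 2.0, 2.0]
grip_width: 0.004
[ 0.5307 -0.0824  0.0532] [0.90244538 1.75124639 2.91130291]
```

```bash
python3 -m crank '[0.0048,0.0036,0,0,0,0,0, 0.0097,0.0067,0,0,0,0,0, 0.0151,0.0090,0,0,0,0,0, 0.0207,0.0107,0,0,0,0,0, 0.0266,0.0115,0,0,0,0,0]'
python3 -m crank '[0.0059,0.0001,0,0,0,0,0, 0.0117,-0.0007,0,0,0,0,0, 0.0174,-0.0020,0,0,0,0,0, 0.0174,-0.0020,0,0,0,0,0, 0.0174,-0.0020,0,0,0,0,0]'
python3 - <<'E'
from fit import *
F=[]
for i in range(5):
    w=wrist();st=arm.state();F.append(st["wrist_force"])
print(st["tool_pos"].round(4),np.mean(F,0))
save(w,"pics/w3.png")
E
```

```text
clock: 6.98
tool_pos: [0.5572, -0.0708, 0.053]
tool_rot: [-3.1, -0.51, 0.001]
wrist_force: [-2.2, -0.3, 2.8]
grip_width: 0.011
clock: 7.6
tool_pos: [0.5755, -0.0732, 0.0535]
tool_rot: [3.099, 0.509, 0.004]
wrist_force: [2.8, -0.5, 3.5]
grip_width: 0.006
[ 0.5748 -0.0731  0.0533] [ 1.99931312 -0.3636039   2.50068773]
```

View pics/w3.png

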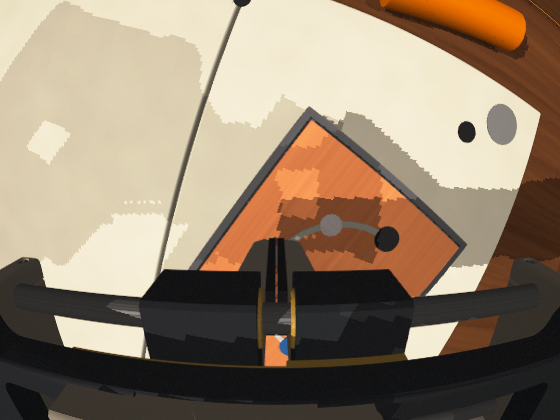

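The fingers are on the middle bead. Bead 3 is at (331,225) and the black dot at (387,239). I'll check those two against the plan before continuing.

Run:
```python
from fit import *
w=wrist()
for p in((331,225),(387,239)):print(wplane(w,p,.053).round(4))
```

```text
[ 0.6005 -0.0956  0.053 ]
[ 0.6031 -0.1301  0.053 ]
```

Both match the plan within 1 mm. On to the black dot.

```bash
python3 -m crank '[0.0055,-0.0022,0,0,0,0,0, 0.0106,-0.0050,0,0,0,0,0, 0.0153,-0.0085,0,0,0,0,0, 0.0196,-0.0126,0,0,0,0,0, 0.0233,-0.0172,0,0,0,0,0]'
python3 -m crank '[0.0030,-0.0051,0,0,0,0,0, 0.0030,-0.0051,0,0,0,0,0, 0.0052,-0.0105,0,0,0,0,0, 0.0069,-0.0161,0,0,0,0,0, 0.0077,-0.0218,0,0,0,0,0]'
python3 -m crank '[0.0002,-0.0060,0,0,0,0,0, -0.0004,-0.0120,0,0,0,0,0, -0.0019,-0.0178,0,0,0,0,0, -0.0019,-0.0178,0,0,0,0,0, -0.0019,-0.0178,0,0,0,0,0]'
python3 - <<'E'
from fit import *
F=[]
for i in range(6):
    w=wrist();st=arm.state();F.append(st["wrist_force"])
print(st["tool_pos"].round(4),np.mean(F,0))
E
```

```text
clock: 8.52
tool_pos: [0.5979, -0.0905, 0.053]
tool_rot: [-3.1, -0.509, 0.0]
wrist_force: [-1.0, 2.2, 4.0]
grip_width: 0.008
clock: 9.15
tool_pos: [0.6056, -0.1123, 0.0531]
tool_rot: [-3.1, -0.509, -0.0]
wrist_force: [-0.2, 2.2, 3.2]
grip_width: 0.006
clock: 9.78
tool_pos: [0.6034, -0.1304, 0.0532]
tool_rot: [3.099, 0.509, 0.0]
wrist_force: [-0.2, -1.9, 2.5]
grip_width: 0.007
[ 0.6035 -0.1298  0.0531] [-0.33419237 -2.30579594  3.22406606]
```

Still in contact at the black dot. Lift straight up, back off and check.

```bash
python3 -m crank '[0,0,0.006,0,0,0,0, 0,0,0.02,0,0,0,0, 0,0,0.06,0,0,0,0, 0,0,0.12,0,0,0,0, 0,0,0.18,0,0,0,0]'
python3 -m crank '[-0.05,0,0.01,0,0,0,0, -0.10,0.005,0.015,0,0,0,0, -0.104,0.009,0.017,0,0,0,0, -0.104,0.009,0.017,0,0,0,0, -0.104,0.009,0.017,0,0,0,0]'
python3 - <<'E'
from fit import *
for i in range(5): w=wrist()
st=arm.state();print(st["clock"],st["tool_pos"].round(4),st["wrist_force"].round(1))
save(w,"pics/w4.png")
for z in(.057,):run(w,[(266,173),(250,147),(257,117),(284,101),(314,109)],6,wplane,z)
for l in["collar","tin","tube","tweezers","jar"]:
    for r in arm.landmark_of(w,l)[:1]:print(l,np.round(r["location"],1),round(r["confidence"],2),wplane(w,r["location"],.057).round(4))
E
```

```text
clock: 10.7
tool_pos: [0.603, -0.1295, 0.2356]
tool_rot: [-3.1, -0.51, 0.0]
wrist_force: [0.8, 0.5, -0.4]
grip_width: 0.005
clock: 11.32
tool_pos: [0.5006, -0.1209, 0.2502]
tool_rot: [3.1, 0.51, 0.001]
wrist_force: [0.4, 0.9, -0.4]
grip_width: 0.006
11.575 [ 0.4998 -0.1209  0.2497] [-0.5  0.8  0.3]
[[265.3, 173.3], [249.6, 147.1], [257.2, 116.6], [284.5, 100.9], [313.9, 109.6]]
pose [ 0.5653 -0.1015] -18.45 maxres 0.0005
collar [252.5 146.6] 0.52 [ 0.5416 -0.0786  0.057 ]
tin [401.6 283.3] 0.59 [ 0.4411 -0.3126  0.057 ]
tube [357.4   0. ] 0.69 [ 0.7491 -0.1357  0.057 ]
tweezers [472.  155.9] 0.65 [ 0.6276 -0.3386  0.057 ]
```

View pics/w4.png

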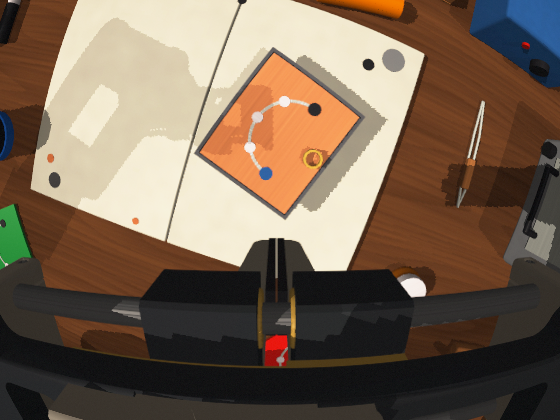

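The panel, the collar at (313,158) and everything else in view look the same as before, and the fitted panel pose is unchanged. Handing in.

```bash
python3 -c "
from plant import arm
print(arm.close_job())"
```

```text
the job is handed in; nothing more can be done
None
```

With the fingers shut and pointing down, I touched down on the blue dot of the copper panel and slid along the seam over the three beads to the black dot. I then lifted clear and handed the job in at about 11.6 s of robot time; it returned no verdict.

- **Contact:** the wrist force averaged 2.5–3.2 N at every stop. The tips ran about 4 mm below the panel's resting height, so I estimate the tray sank 3–5 mm, well short of its stop. I did not measure the tray directly.
- **Position:** before the touch, the three cameras agreed on the panel's place within about 1 mm. A check part-way, on the third bead and the black dot, matched the plan to about 1 mm.
- **After lifting:** the panel fit was (0.5653, -0.1015), -18.5°, against (0.5652, -0.1018), -17.9° before. The collar and the things in the wrist camera's view looked unmoved.
- **Limits of the checks:** the detector put the collar on the first bead in the last picture (confidence 0.52), so I judged the collar by eye. One wrist fit before the touch, taken after the settled one, had a poor dot centroid and read -17.4°. The hammer, the torch and most of the jar were out of the last view, but the arm never went near them.

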